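# Find the rocking pot lid on the bain-marie and seat it

## Robot

A 6-joint arm with a two-finger parallel gripper is mounted at the origin on the work surface. World frame = base frame: x ahead of the robot, y to its left, z up, the work surface at z = 0. Lengths are in mm, angles in rad, forces in N, time in s.
With the tool pointing down it reaches from about 275 to 1000 mm from the base axis. Payload 8.4 kg.
Tool frame: the origin (TCP) lies at the centre of the arm's flange, where the gripper is bolted on; the fingertips stand 173 mm ahead of it and the grasp point (between the pads) lies 155 mm ahead of it (r.nose_length is the distance from the TCP to the fingertips, in mm); z points along the fingers, y is the direction in which the jaws open and shut (so a half turn about z gives the same grasp; the last joint's range is limited). The gripper opens to 85 mm and grips with 20 to 120 N. Pads are 22 mm wide; open, the fingers measure 114 mm over their backs; the gripper's body (76 mm by 85 mm) begins 54 mm behind the grasp point. The pads swing forward as they close: fully open they stand 13 mm farther back than shut.
Start: joints at [-0.002, 0.353, 1.633, -0, 1.155, -0.002], TCP at [625.004, -0, 404.681] pointing down, gripper open.
Joint ranges: [-2.63, 2.63], [-0.92, 2.1], [0.06, 2.66], [-1.3, 4.44], [0, 2.69], [-3.02, 3.02]. Speed limits (rad/s): [2.22, 2.22, 2.79, 3.14, 3.14, 3.14].

## Interface

Orientations are given as [roll, pitch, yaw] about the fixed x, y, z axes, in that order (R = Rz(yaw) Ry(pitch) Rx(roll)).
In Python, from rig import r, grab_frame, workorder gives the robot as it stands.
- The arm moves only by the tool carry_out, never from a script. Its argument "steps" is a list that holds one entry, the list of rows, each a list of 5 numbers: the opening in per cent of the stroke, from 0 (shut) to 100 (fully open), then the shift along the tool's x, y, z in m, then the turn about the tool's z in degrees. In form: [[[jaw, x, y, z, spin], ...]]. A call has 1 to 8 rows; each row is the pose to reach, as a shift and turn from the pose measured when the call began, along the tool's axes at that moment; what a row does not reach only later rows make up. A row lasts 1/10 s, in which the tool goes at most 50 mm and 8.59 degrees, less where a joint would pass 70% of its speed; a pose out of reach is approached as far as the arm can. A call with a gripper value outside its range is refused whole. The fingers move at their own pace and stop on an object; "squeeze" is the grip in N (left out, the last holds). Time passes only in rows, so rows that repeat a pose let the fingers close. It gives the time, the measured TCP pose, the force and the opening at its end, in the units of the state.
- r.sense(): the state, without advancing time (a new reading comes with each control period).
- grab_frame(name): name is "scene" or "side" or "wrist"; returns a dict with "image" (400x640x3 uint8, red, green, blue), "intrinsics" (3x3 intrinsics, pixels), "D" ([k1, k2, p1, p2, k3] as OpenCV has them; the pictures are not rectified), "eye" and "rotation" of the camera in the world; the wrist camera has in their place "T_tool_cam" (4x4, takes a point from camera to tool coordinates, whose origin is the TCP and whose axes are the flange's). Camera axes: x right, y up, looking along -z (the intrinsics and any distortion apply to the point x, -y, -z); pixel columns grow to the right and rows downward; lengths in mm; the calibration is good to about 2 mm. A picture is of the moment at which its call begins: read the wrist's pose just before it. There is no depth.
- workorder.sign_off(): hands the job in, once; it reports no verdict.
The state is a dict: "clock": time; "qpos": joint angles; "qvel": joint speeds; "joint_efforts": joint torques, N m; "eef_pos": TCP position; "tcp_rot": TCP orientation; "contact_force": force on the tool from outside, world axes, zero at the start; "wrist_torque": the same for the moment, N m; "opening": opening from 0.0 (shut) to 1.0 (fully open).
Only numpy, scipy, OpenCV 4.12 (cv2) and the standard library are available. Lean on these libraries where they do the work, as an engineer would, in place of code of your own. Each camera call takes 0.05 s, during which the arm holds its last target.

## Task

One of the four lids on the bain-marie is not sitting in its pot properly. Starting from the robot's left, press down on each lid in turn with the fingertips to find the one that rocks, and nudge that one until it drops in, so that all four lids end level and fully down in their pots. Only press and push: do not lift any lid, and leave the bottle, shaker, bowl and spoon where they are.

Things in the scene. Friction and masses are not known exactly. Their poses are not given: they have to be found in the camera images.
- warmer: Stainless bain-marie, open well 220 (x) by 680 (y) by 125 mm high, fixed; origin at the centre of its underside, y along the row, dial towards -x. Four fixed round pots stand in it near y = +247.5, +82.5, -82.5, -247.5 mm, each up to 7 mm off that. Pot mouth 100 mm across inside, rim 7 mm wide, rim top at z = 0.150. Each pot has one lid.
- lid_1: First lid from the robot's left (+y end). Flat round steel lid, loose, 0.15 kg: flange 120 mm across, 4 mm thick; below it a centred plug 95 mm across, 5 mm deep; on top a black knob 28 mm across, 32 mm high. Press on the bare steel 20 to 50 mm off the centre. Origin: centre of the flange's underside, z up through the knob. Seated: origin at z = 0.150, level.
- lid_2: Second lid from the left, same as lid_1. Any one of the four may be the loose one: its plug stands on the pot's rim at one side, so that side is about 5 mm high (the lid leans about 4 degrees) and dips to level when pressed there; seated lids do not move.
- lid_3: Third lid from the left, same as lid_1. To seat the loose lid, push it level, at its flange's edge or its knob, from the raised side towards the low side: after 3 to 6 mm the plug drops into the mouth, and by 11 mm it stops against the mouth's wall.
- lid_4: Fourth lid from the left, same as lid_1. Neighbouring lids are about 45 mm apart edge to edge, and the well's walls end 25 mm below the rims, so a fingertip fits beside any lid.
- squeeze_bottle: Bystander: clear plastic bottle, 60 mm across, 190 mm tall, standing on the counter off the left end of the warmer; origin at the centre of its foot.
- shaker: Bystander: aluminium shaker, 52 mm across, 90 mm tall, standing beyond the warmer; origin at the centre of its foot.
- ramekin: Bystander: small white bowl, 84 mm across, 42 mm tall, off the right end of the warmer; origin at the centre of its foot.
- spoon: Bystander: steel spoon 200 mm long lying beyond the warmer, along its own x; origin at its middle, on the counter.
Not all that is in view belongs to the job. Leave any turquoise look-alike of the lid_2 alone.

How it is judged (in metres and radians):
On the way, in this order (a step that is already met when the one before it is completed fails the run):
1. the fingers press on lid 1, counted from the robot's left (contact force between the fingers and lid_1 above 1 N), for 0.1 s.
2. the fingers press on lid 2, counted from the robot's left (contact force between the fingers and lid_2 above 1 N), for 0.1 s.
3. the fingers press on lid 3, counted from the robot's left (contact force between the fingers and lid_3 above 1 N), for 0.1 s.
4. the fingers press on lid 4, counted from the robot's left (contact force between the fingers and lid_4 above 1 N), for 0.1 s.
At the end, for the whole second after the job is handed in: All four lids lie still, level within 0.025 rad, their flanges down on the pot rims (origin below z = 0.1518 m), after each has been pressed with more than 1 N in order from the left (height (world z) of lid_1 between 0.147 and 0.1518 m and angle between each of lid_1, lid_2, lid_3, lid_4's own z axis and vertical below 0.025 rad and linear speed of each of lid_1, lid_2, lid_3, lid_4 below 0.01 m/s and height (world z) of lid_2 between 0.147 and 0.1518 m and height (world z) of lid_3 between 0.147 and 0.1518 m and height (world z) of lid_4 between 0.147 and 0.1518 m); the robot touches nothing.
It fails at once if a lid is lifted off its pot (25 mm or more) (height (world z) of any of lid_1, lid_2, lid_3, lid_4 above 0.175 m).
It fails at once if the squeeze bottle is shoved by more than 30 mm (distance of squeeze_bottle from where it was at the start of the episode above 0.03 m).
It fails at once if the shaker is shoved by more than 30 mm (distance of shaker from where it was at the start of the episode above 0.03 m).
It fails at once if the ramekin is shoved by more than 30 mm (distance of ramekin from where it was at the start of the episode above 0.03 m).
It fails at once if the spoon is shoved by more than 30 mm (distance of spoon from where it was at the start of the episode above 0.03 m).
It also fails if it takes over 58 s, if anything falls off the work surface, if the arm or the gripper's body presses on something with over 40 N, if the wrist force passes 120 N, or if a joint passes its speed limit or range.

## Working session

There is one attempt and no reset: what is moved stays moved. The work goes in short steps, Python scripts to look and compute and a tool call to move; the robot and the scene stay as the last step left them, time stands still between calls to the robot, and variables do not carry over. Pictures are saved under pics/ and viewed, and the job is handed in when it is done.

Besides the shell and the picture viewer there is one more tool, called after "Emit:" as name(argument=value, ...), one argument or row to a line, values as JSON. carry_out: Moves the arm, as the interface text tells. Its arguments: {"type":"object","properties":{"steps":{"type":"array","items":{"type":"array","items":{"type":"array","items":{"type":"number"}}}},"squeeze":{"type":"number"}},"required":["steps"]}

```bash
ls; mkdir -p pics; python3 - <<'E'
from rig import r, grab_frame
import cv2
s=r.sense();print(s)
for n in("scene","side","wrist"):
    f=grab_frame(n);cv2.imwrite(f"pics/{n}0.png",f["image"][:,:,::-1])
    print(n,{k:v for k,v in f.items() if k!="image"})
E
```

```text
pics
{'clock': 0.0, 'qpos': array([-2.39630108e-03,  3.53653045e-01,  1.63414145e+00, -8.55450065e-09,
        1.15518250e+00, -2.39592293e-03]), 'qvel': array([-0.00087076,  0.00187597, -0.00095381, -0.00098954,  0.00071786,
        0.00109225]), 'joint_efforts': array([-2.03471049e-03, -6.05236173e+01, -3.42063046e+01, -2.62302356e-04,
        9.48130677e-03,  3.61521288e-06]), 'eef_pos': array([6.24765179e+02, 2.87464470e-03, 4.03955320e+02]), 'tcp_rot': array([-3.14020831e+00, -3.30895259e-06,  1.57079595e+00]), 'contact_force': array([1.01701096, 0.14877701, 0.23244848]), 'wrist_torque': array([0.00071981, 0.02886475, 0.00353657]), 'opening': 0.9992756534318057}
scene {'intrinsics': array([[420.41339589,   0.        , 316.14979845],
       [  0.        , 420.41339589, 201.3561742 ],
       [  0.        ,   0.        ,   1.        ]]), 'D': array([0.00884124, 0.        , 0.        , 0.        , 0.        ]), 'eye': array([1617.5576046 , -364.64193445,  963.02221797]), 'rotation': array([0.92528528, 0.02279407, 1.24560006])}
side {'intrinsics': array([[428.95897962,   0.        , 
[... 226 characters left out ...]
964.4345602 , 905.8310218 ]), 'rotation': array([ 0.90573782, -0.02392695, -3.05041428])}
wrist {'intrinsics': array([[297.38523718,   0.        , 321.2677593 ],
       [  0.        , 297.38523718, 202.01319974],
       [  0.        ,   0.        ,   1.        ]]), 'D': array([-0.00385886,  0.        ,  0.        ,  0.        ,  0.        ]), 'T_tool_cam': array([[ 2.92467828e-05,  9.54993176e-01,  2.96627767e-01,
         7.71870482e+01],
       [ 9.99999999e-01, -2.35884205e-05, -2.26546631e-05,
        -2.82900220e-01],
       [-1.46380681e-05,  2.96627768e-01, -9.54993176e-01,
         3.07486203e+01],
       [ 0.00000000e+00,  0.00000000e+00,  0.00000000e+00,
         1.00000000e+00]])}
```

View pics/scene0.png

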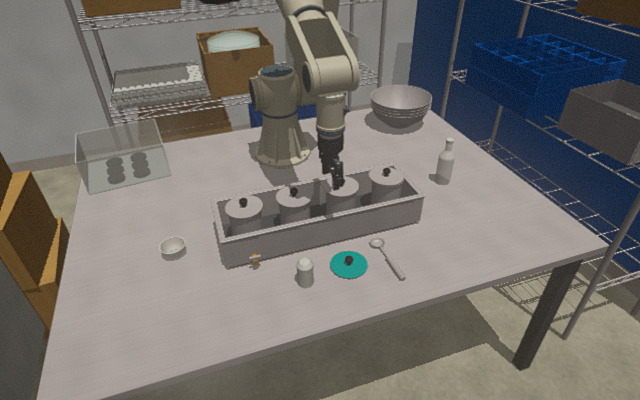

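View pics/side0.png

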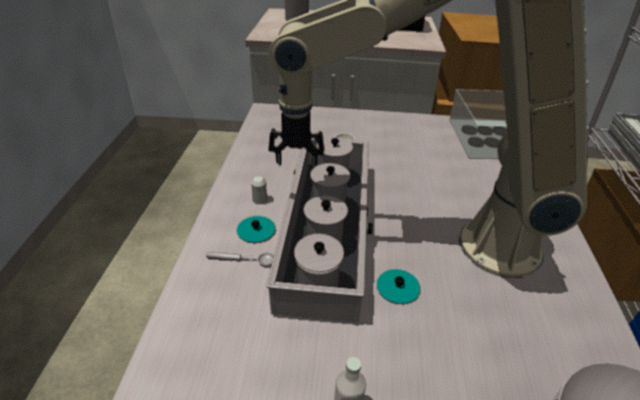

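View pics/wrist0.png

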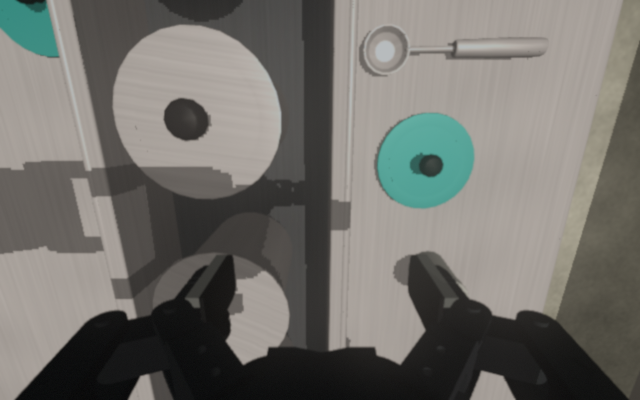

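The row runs along y with the four steel lids in it; in the side view the knobs, lid_1 to lid_4, are at about (320,248), (326,205), (330,170) and (335,142). The two turquoise discs, at side (256,229) and (399,286), lie on the counter and not on pots, so they are look-alikes to leave alone. Next I'll triangulate the knobs.

```bash
cat > h.py <<'E'
import numpy as np, cv2
from scipy.spatial.transform import Rotation as R
from rig import r, grab_frame
def cam(f,s=None):
    if "T_tool_cam" in f:
        T=f["T_tool_cam"]; Rt=R.from_euler("xyz",s["tcp_rot"]).as_matrix()
        return Rt@T[:3,:3], Rt@T[:3,3]+s["eef_pos"]
    return R.from_euler("xyz",f["rotation"]).as_matrix(), np.array(f["eye"])
def rays(f,px,s=None):
    M,c=cam(f,s)
    p=cv2.undistortPoints(np.array(px,float).reshape(-1,1,2),f["intrinsics"],f["D"]).reshape(-1,2)
    d=np.c_[p[:,0],-p[:,1],-np.ones(len(p))]@M.T
    return c,d/np.linalg.norm(d,axis=1)[:,None]
def onplane(f,px,z,s=None):
    c,d=rays(f,px,s); return c+d*((z-c[2])/d[:,2])[:,None]
def tri(rs):
    A=np.zeros((3,3));b=np.zeros(3)
    for c,d in rs:
        P=np.eye(3)-np.outer(d,d);A+=P;b+=P@c
    return np.linalg.solve(A,b)
E
python3 - <<'E'
from h import *
im={n:cv2.imread(f"pics/{n}0.png") for n in("scene","side")}
c1=cv2.resize(im["scene"][160:250,210:430],None,fx=3.6,fy=3.6,interpolation=2)
c2=cv2.resize(im["side"][125:300,260:390],None,fx=3.4,fy=3.4,interpolation=2)
cv2.imwrite("pics/c1.png",c1);cv2.imwrite("pics/c2.png",c2)
E
```

```text
(no output)
```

View pics/c1.png

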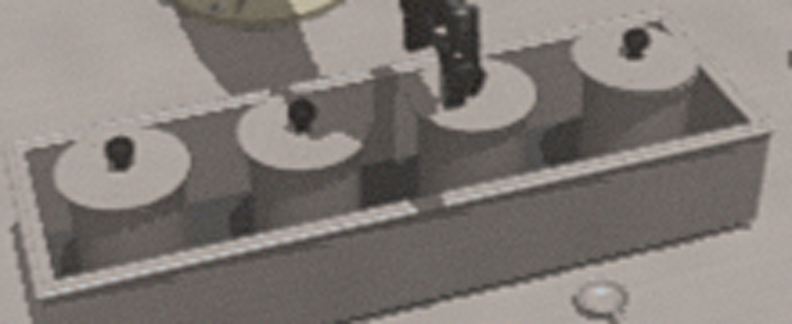

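View pics/c2.png

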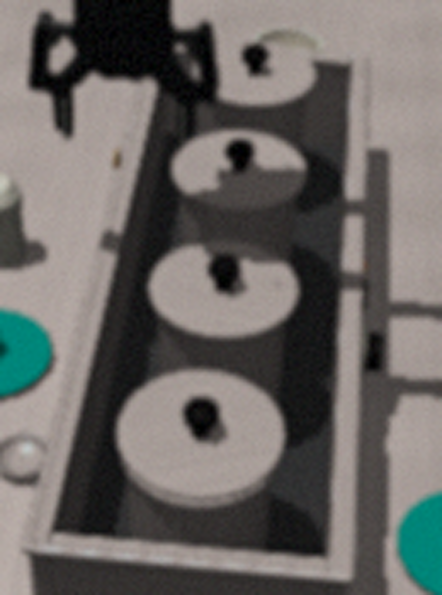

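```bash
python3 - <<'E'
from h import *
fs=grab_frame("scene");fd=grab_frame("side")
sc={1:(386.7,171.7),3:(293.9,191.4),4:(243.3,202.2)}
sd={1:(319.1,246.5),2:(326.2,204.4),3:(330.3,170),4:(335.3,142.1)}
for k in sd:
    print(k,"plane172",onplane(fd,[sd[k]],172).round(1)[0], onplane(fs,[sc[k]],172).round(1)[0] if k in sc else "")
    if k in sc:
        a=rays(fs,[sc[k]]);b=rays(fd,[sd[k]]);print("  tri",tri([(a[0],a[1][0]),(b[0],b[1][0])]).round(1))
E
```

```text
1 plane172 [537.3 231.5 172. ] [540.4 234.7 172. ]
  tri [538.4 234.  172.5]
2 plane172 [533.7  70.1 172. ] 
3 plane172 [535.1 -93.5 172. ] [540.5 -96.5 172. ]
  tri [535.8 -95.9 169.5]
4 plane172 [ 531.1 -256.7  172. ] [ 540.8 -262.1  172. ]
  tri [ 532.2 -262.   167.3]
```

Emit:
carry_out(
  steps=[
    [[0, 0.05, -0.03, 0, 0], [0, 0.1, -0.06, 0, 0], [0, 0.14, -0.089, 0, 0], [0, 0.18, -0.089, 0, 0], [0, 0.18, -0.089, 0, 0], [0, 0.18, -0.089, 0, 0], [0, 0.18, -0.089, 0, 0]],
  ],
  squeeze=40,
)

```text
clock: 0.95
eef_pos: [536.1, 179.4, 404.3]
tcp_rot: [-3.141, 0.001, 1.571]
contact_force: [0.1, 0.7, 0.1]
opening: -0.0
```

```bash
cat > w.py <<'E'
import sys
from h import *
s=r.sense();f=grab_frame("wrist")
cv2.imwrite(f"pics/{sys.argv[1]}.png",f["image"][:,:,::-1])
np.savez(f"{sys.argv[1]}.npz",eef_pos=s["eef_pos"],tcp_rot=s["tcp_rot"])
print(s["clock"],s["eef_pos"].round(1),s["tcp_rot"].round(4),s["contact_force"].round(2),s["opening"])
E
python3 w.py w1
```

```text
0.95 [536.1 179.4 404.3] [-3.1409e+00  5.0000e-04  1.5709e+00] [0.11 0.66 0.15] -0.0002935184672991621
```

View pics/w1.png

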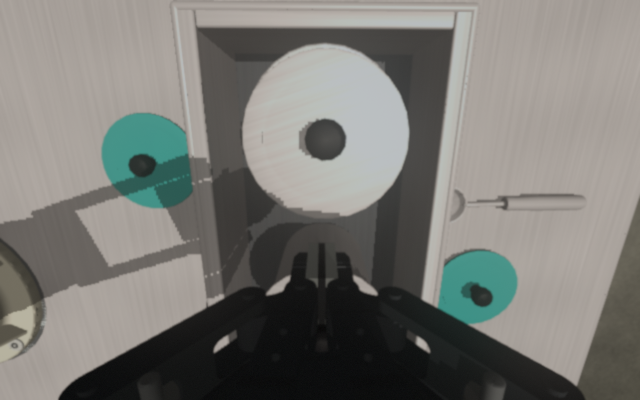

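```bash
cat > lid.py <<'E'
import sys
from h import *
n,x,y,th=sys.argv[1],*map(int,sys.argv[2:5])
im=cv2.imread(f"pics/{n}.png");s=dict(np.load(f"{n}.npz"));f=grab_frame("wrist")
hsv=cv2.cvtColor(cv2.GaussianBlur(im,(3,3),0),cv2.COLOR_BGR2HSV)
m=(hsv[...,2]>th).astype(np.uint8);k=int(sys.argv[5]) if len(sys.argv)>5 else 110
mm=np.zeros_like(m);cv2.circle(mm,(x,y),k,1,-1);m&=mm
nl,lab,st,ce=cv2.connectedComponentsWithStats(m)
i=1+np.argmax(st[1:,4]);c=cv2.findContours((lab==i).astype(np.uint8),0,1)[0];c=max(c,key=len).reshape(-1,2)
hull=cv2.convexHull(c).reshape(-1,2)
e=cv2.fitEllipse(hull);print("ell",e)
P=onplane(f,hull,154,s);A=np.c_[2*P[:,:2],np.ones(len(P))];b=(P[:,:2]**2).sum(1)
q=np.linalg.lstsq(A,b,rcond=None)[0];rr=np.sqrt(q[2]+q[0]**2+q[1]**2)
print("circle",q[:2].round(1),"R",rr.round(2),"resid",(np.linalg.norm(P[:,:2]-q[:2],axis=1)-rr).std().round(2))
E2=cv2.fitEllipse(P[:,:2].astype(np.float32));print("plane ellipse",E2)
kn=((hsv[...,2]<75)&(lab!=i)).astype(np.uint8);kk=np.zeros_like(kn);cv2.circle(kk,(x,y),34,1,-1);kn&=kk
nl,l2,st,ce=cv2.connectedComponentsWithStats(kn);j=1+np.argmax(st[1:,4]);cc=max(cv2.findContours((l2==j).astype(np.uint8),0,1)[0],key=len)
kc=cv2.minEnclosingCircle(cc);print("knob",kc,ce[j]);print("knob@180",onplane(f,[kc[0]],180,s).round(1))
v=im.copy();cv2.ellipse(v,e,(0,0,255),1);cv2.circle(v,tuple(map(int,kc[0])),int(kc[1]),(0,255,0),1)
cv2.imwrite(f"pics/{n}_fit.png",cv2.resize(v[max(0,y-110):y+110,max(0,x-120):x+120],None,fx=2.5,fy=2.5))
E
python3 lid.py w1 325 139 140
```

```text
ell ((325.3420104980469, 130.8516845703125), (165.42294311523438, 173.2953643798828), 173.55340576171875)
circle [538.6 236.9] R 60.51 resid 0.83
plane ellipse ((538.672119140625, 236.78225708007812), (119.47096252441406, 122.49583435058594), 18.357925415039062)
knob ((324.3999938964844, 139.3000030517578), 19.453895568847656) [323.25809822 139.44409613]
knob@180 [[537.7 238.3 180. ]]
```

View pics/w1_fit.png

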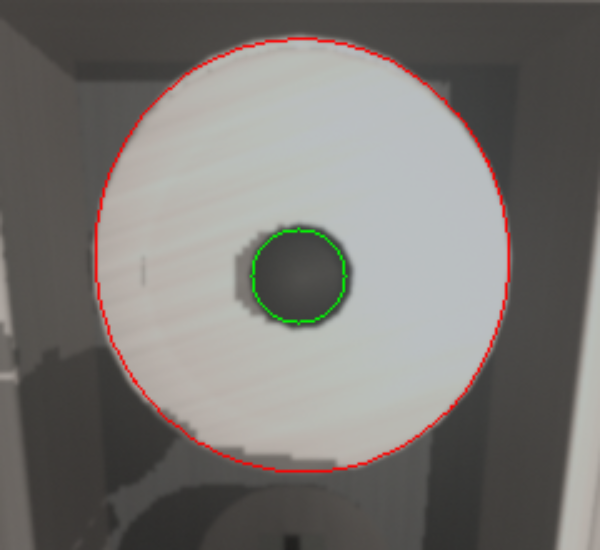

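Lid 1 is centred near (538.6, 236.9), and its knob is within about 1.5 mm of centre, so it looks level. I'll press 35 mm off centre on its near (−y) side.

Emit:
carry_out(
  steps=[
    [[0, 0.022, 0.002, 0.03, 0], [0, 0.022, 0.002, 0.065, 0], [0, 0.022, 0.002, 0.072, 0], [0, 0.022, 0.002, 0.075, 0], [0, 0.022, 0.002, 0.077, 0], [0, 0.022, 0.002, 0.078, 0], [0, 0.022, 0.002, 0.078, 0], [0, 0.022, 0.002, 0.078, 0]],
  ],
)

```text
clock: 1.85
eef_pos: [538.5, 199.7, 332.0]
tcp_rot: [-3.141, -0.001, 1.567]
contact_force: [-20.1, -4.1, 55.4]
opening: 0.001
```

```bash
python3 w.py w1p; python3 - <<'E'
from h import *
f=grab_frame("side");cv2.imwrite("pics/s1p.png",cv2.resize(f["image"][120:310,220:420,::-1],None,fx=3.1,fy=3.1,interpolation=2))
print(r.sense()["contact_force"],r.sense()["eef_pos"],r.nose_length)
E
```

```text
1.85 [538.5 199.7 332. ] [-3.1413e+00 -6.0000e-04  1.5673e+00] [-20.13  -4.14  55.44] 0.0009317255145519395
[-21.39179412  -4.53360323  54.84717649] [538.44663895 199.69127394 331.98911541] 173.4
```

View pics/s1p.png

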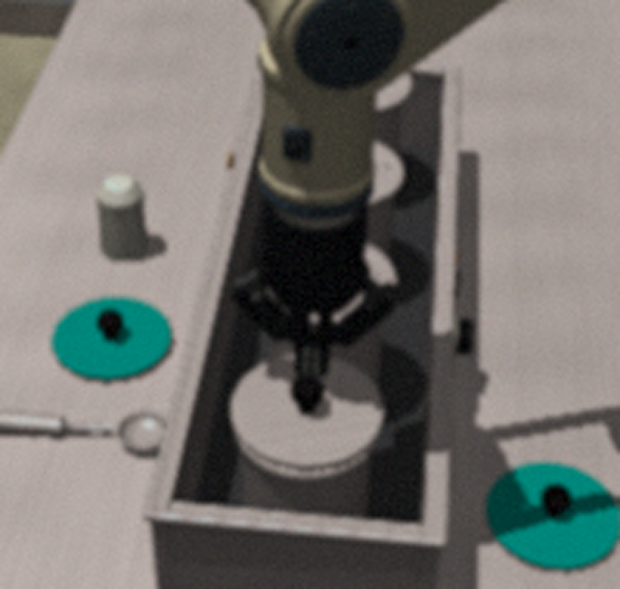

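View pics/w1p.png

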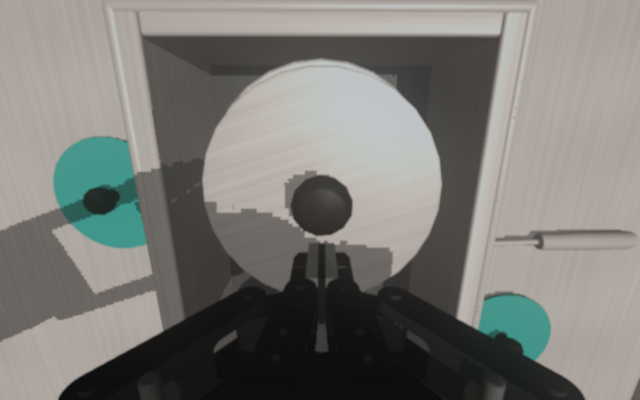

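The fingers stand on lid 1's −y half between the knob and the edge. Contact came about 5 mm higher than a seated lid should give, and the force was larger than I wanted. I'll compare this with lid 2, going more gently.

Emit:
carry_out(
  steps=[
    [[0, 0, 0, -0.03, 0], [0, 0, 0, -0.072, 0], [0, -0.05, 0, -0.072, 0], [0, -0.1, 0, -0.072, 0], [0, -0.15, 0, -0.072, 0], [0, -0.183, 0, -0.072, 0], [0, -0.183, 0, -0.072, 0], [0, -0.183, 0, -0.072, 0]],
  ],
)

```text
clock: 2.75
eef_pos: [537.8, 15.0, 404.2]
tcp_rot: [-3.141, -0.001, 1.564]
contact_force: [0.6, 0.4, 0.0]
opening: 0.001
```

```bash
python3 w.py w2;  python3 - <<'E'
from h import *
f=grab_frame("side");cv2.imwrite("pics/s2.png",f["image"][...,::-1]);cv2.imwrite("pics/s2c.png",cv2.resize(f["image"][180:300,250:390,::-1],None,fx=4.5,fy=4.5,interpolation=2))
E
```

```text
2.75 [537.8  15.  404.2] [-3.1412e+00 -8.0000e-04  1.5638e+00] [0.64 0.39 0.04] 0.0010123303096061203
```

View pics/w2.png

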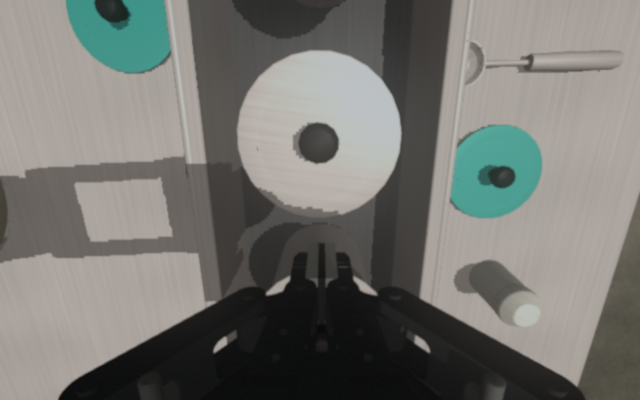

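View pics/s2c.png

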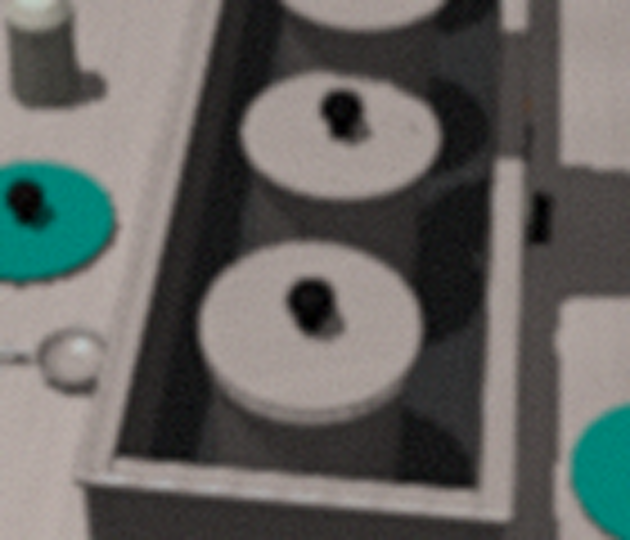

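```bash
python3 lid.py w2 319 142 140 105
```

```text
ell ((318.9891052246094, 132.2689208984375), (163.08592224121094, 165.4252471923828), 136.5343017578125)
circle [536.2  72.1] R 58.81 resid 1.06
plane ellipse ((536.2542724609375, 72.216552734375), (115.89762878417969, 119.1259536743164), 72.65308380126953)
knob ((317.6536560058594, 142.54136657714844), 19.15239715576172) [316.64435146 143.32008368]
knob@180 [[535.5  72.2 180. ]]
```

View pics/w2_fit.png

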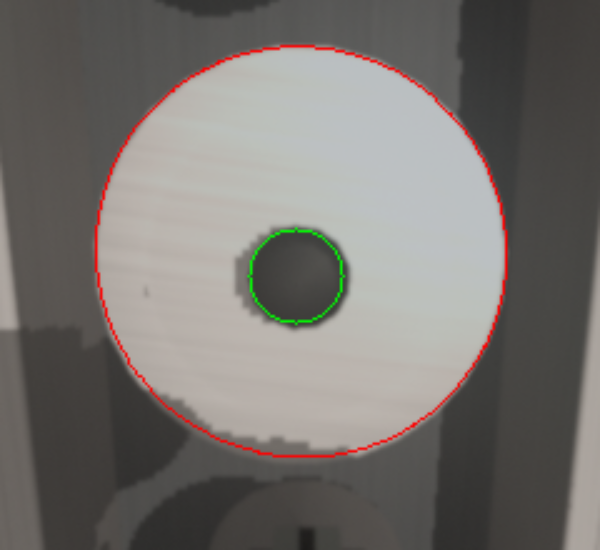

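Lid 2 fits a smaller circle than lid 1 (R 58.8 mm against 60.5 mm), and lid 1 shows an edge band in the side view at about (315,270). Both suggest lid 1 is the raised one. Next I'll press lid 2 gently.

Emit:
carry_out(
  steps=[
    [[0, 0.021, -0.001, 0.03, 0], [0, 0.021, -0.001, 0.06, 0], [0, 0.021, -0.001, 0.068, 0], [0, 0.021, -0.001, 0.071, 0], [0, 0.021, -0.001, 0.072, 0], [0, 0.021, -0.001, 0.073, 0], [0, 0.021, -0.001, 0.073, 0]],
  ],
)

```text
clock: 3.6
eef_pos: [537.3, 38.0, 331.9]
tcp_rot: [3.14, -0.001, 1.567]
contact_force: [-0.5, -0.3, 0.0]
opening: 0.002
```

Emit:
carry_out(
  steps=[
    [[0, 0, 0, 0.002, 0], [0, 0, 0, 0.003, 0], [0, 0, 0, 0.004, 0], [0, 0, 0, 0.005, 0], [0, 0, 0, 0.0055, 0], [0, 0, 0, 0.0055, 0]],
  ],
)

```text
clock: 4.2
eef_pos: [537.3, 38.0, 327.4]
tcp_rot: [3.14, -0.001, 1.567]
contact_force: [-3.7, 0.1, 11.0]
opening: -0.0
```

Lid 2 is solid: 11 N at TCP z 327.4. Lid 1 stopped the fingers about 4.6 mm higher, at 332, so lid 1 is the loose one. I'll still press lids 3 and 4 in order.

Emit:
carry_out(
  steps=[
    [[0, 0, 0, -0.04, 0], [0, -0.04, 0, -0.06, 0], [0, -0.09, 0, -0.06, 0], [0, -0.14, 0, -0.06, 0], [0, -0.168, 0, -0.05, 0], [0, -0.168, 0, -0.02, 0], [0, -0.168, 0, -0.006, 0], [0, -0.168, 0, -0.006, 0]],
  ],
)

```text
clock: 5.0
eef_pos: [535.8, -129.7, 331.2]
tcp_rot: [-3.139, -0.002, 1.567]
contact_force: [-1.4, -0.1, -0.8]
opening: 0.001
```

```bash
python3 w.py w3
```

```text
5.0 [ 535.8 -129.7  331.2] [-3.1386e+00 -2.0000e-03  1.5672e+00] [-1.4  -0.05 -0.8 ] 0.0007411487327901842
```

View pics/w3.png

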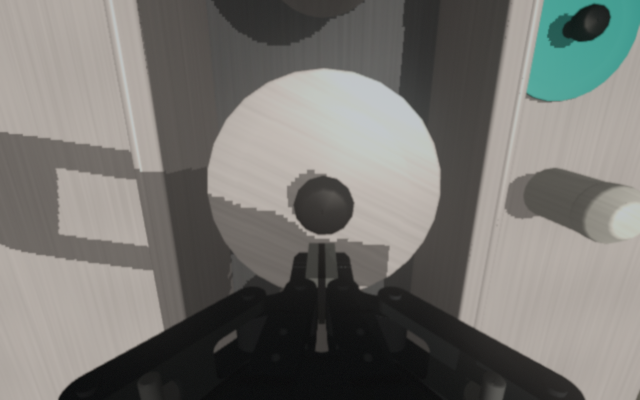

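The fingers are over lid 3's −y half, with the knob at (323,205). I'll press it.

Emit:
carry_out(
  steps=[
    [[0, 0, 0, 0.002, 0], [0, 0, 0, 0.003, 0], [0, 0, 0, 0.004, 0], [0, 0, 0, 0.005, 0], [0, 0, 0, 0.005, 0], [0, 0, 0, 0.005, 0]],
  ],
)

```text
clock: 5.65
eef_pos: [536.5, -129.5, 327.7]
tcp_rot: [-3.141, -0.001, 1.568]
contact_force: [0.3, -0.8, 0.1]
opening: 0.001
```

Emit:
carry_out(
  steps=[
    [[0, 0, 0, 0.001, 0], [0, 0, 0, 0.0015, 0], [0, 0, 0, 0.002, 0], [0, 0, 0, 0.002, 0], [0, 0, 0, 0.002, 0]],
  ],
)

```text
clock: 6.15
eef_pos: [536.5, -129.5, 327.4]
tcp_rot: [-3.141, -0.001, 1.568]
contact_force: [-6.2, 2.4, 16.8]
opening: 0.003
```

Lid 3 is solid too: 16.8 N at 327.4. On to lid 4.

Emit:
carry_out(
  steps=[
    [[0, 0, 0, -0.04, 0], [0, -0.04, 0, -0.06, 0], [0, -0.09, 0, -0.06, 0], [0, -0.14, 0, -0.06, 0], [0, -0.166, 0, -0.05, 0], [0, -0.166, 0, -0.02, 0], [0, -0.166, 0, -0.006, 0], [0, -0.166, 0, -0.006, 0]],
  ],
)

```text
clock: 6.95
eef_pos: [535.2, -294.9, 330.8]
tcp_rot: [-3.137, -0.004, 1.568]
contact_force: [-1.5, 0.6, 0.3]
opening: -0.001
```

```bash
python3 w.py w4
```

```text
6.95 [ 535.2 -294.9  330.8] [-3.1374 -0.0038  1.5677] [-1.53  0.56  0.31] -0.000882653925199287
```

View pics/w4.png

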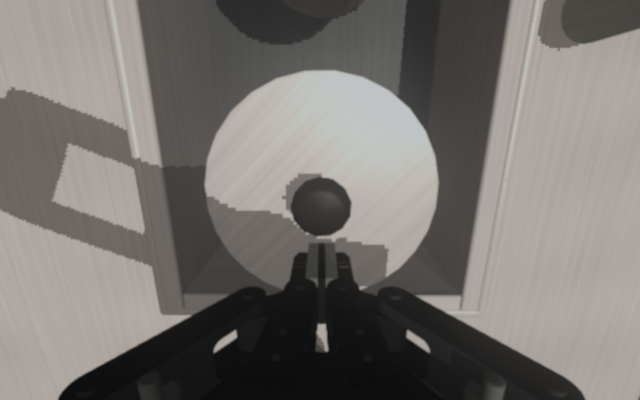

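The fingers are in the same place over lid 4, with the knob at (321,207). I'll press it.

Emit:
carry_out(
  steps=[
    [[0, 0, 0, 0.002, 0], [0, 0, 0, 0.003, 0], [0, 0, 0, 0.004, 0], [0, 0, 0, 0.005, 0], [0, 0, 0, 0.005, 0], [0, 0, 0, 0.006, 0], [0, 0, 0, 0.006, 0], [0, 0, 0, 0.006, 0]],
  ],
)

```text
clock: 7.8
eef_pos: [535.9, -294.9, 327.5]
tcp_rot: [-3.14, -0.003, 1.568]
contact_force: [-2.5, 2.6, 8.4]
opening: 0.004
```

Lid 4 is solid as well (8.4 N at 327.5), so lid 1 is the loose one. I'll go back and work out which side of it is raised.

Emit:
carry_out(
  steps=[
    [[0, 0, 0, -0.04, 0], [0, 0.04, 0, -0.07, 0], [0, 0.09, 0, -0.076, 0], [0, 0.14, 0, -0.076, 0], [0, 0.19, 0, -0.076, 0], [0, 0.24, 0, -0.076, 0], [0, 0.29, 0, -0.076, 0], [0, 0.34, 0, -0.076, 0]],
  ],
)

```text
clock: 8.6
eef_pos: [536.5, 46.5, 404.7]
tcp_rot: [-3.141, -0.003, 1.568]
contact_force: [0.9, -0.6, 0.8]
opening: 0.003
```

Emit:
carry_out(
  steps=[
    [[0, 0.05, 0, 0, 0], [0, 0.1, 0, 0, 0], [0, 0.13, 0.001, 0, 0], [0, 0.13, 0.001, 0, 0], [0, 0.13, 0.001, 0, 0]],
  ],
)

```text
clock: 9.1
eef_pos: [537.7, 177.0, 405.0]
tcp_rot: [-3.14, -0.002, 1.57]
contact_force: [0.1, -0.2, -0.1]
opening: -0.001
```

```bash
python3 w.py w5; python3 - <<'E'
import cv2
i=cv2.imread("pics/w5.png");cv2.imwrite("pics/w5c.png",cv2.resize(i[30:240,210:450],None,fx=2.8,fy=2.8,interpolation=2))
E
python3 lid.py w5 325 142 140
```

```text
9.1 [537.7 177.  405. ] [-3.1405e+00 -2.3000e-03  1.5698e+00] [ 0.07 -0.17 -0.13] -0.0007252459943324528
ell ((323.1588439941406, 128.5382843017578), (165.51255798339844, 173.27734375), 174.68533325195312)
circle [538.6 236.8] R 60.53 resid 0.75
plane ellipse ((538.5950317382812, 236.72940063476562), (119.82813262939453, 122.29962921142578), 15.956852912902832)
knob ((322.0652160644531, 136.3478240966797), 19.573686599731445) [321.07395833 136.51041667]
knob@180 [[537.7 238.4 180. ]]
```

View pics/w5c.png

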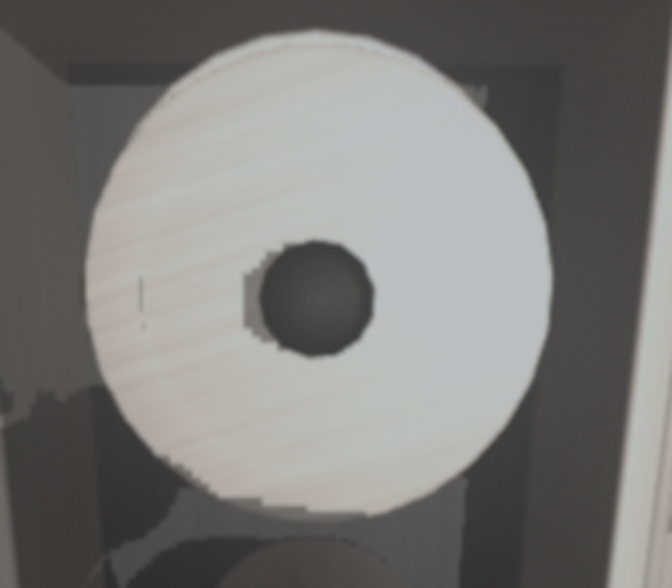

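The bright crescent along the top edge (crop (315,38), full image about (322,44)) is the pot's rim showing on the +y side. So lid 1 sits too far towards −y, its −y side is raised (which matches the high press), and it needs pushing towards +y.

```bash
python3 - <<'E'
from h import *
s=dict(np.load("w5.npz"));f=grab_frame("wrist")
print(onplane(f,[(322,215)],159,s), onplane(f,[(323,45.5),(241,130),(407,130)],154,s))
s=dict(np.load("w2.npz"));print(onplane(f,[(319,50.5)],154,s))
E
```

```text
[[537.70557598 177.43997351 159.        ]] [[538.40440425 295.73184806 154.        ]
 [479.22280133 240.79908253 154.        ]
 [599.08198009 240.69783841 154.        ]]
[[536.72541408 130.12990046 154.        ]]
```

Emit:
carry_out(
  steps=[
    [[0, -0.023, 0.0005, 0, 0], [0, -0.023, 0.0005, 0.03, 0], [0, -0.023, 0.0005, 0.06, 0], [0, -0.023, 0.0005, 0.076, 0], [0, -0.023, 0.0005, 0.08, 0], [0, -0.023, 0.0005, 0.08, 0], [0, -0.023, 0.0005, 0.08, 0]],
  ],
)

```text
clock: 9.95
eef_pos: [538.7, 152.2, 326.0]
tcp_rot: [3.141, -0.003, 1.566]
contact_force: [-0.2, 0.4, -0.1]
opening: 0.002
```

```bash
python3 w.py w6; python3 - <<'E'
import cv2
from h import *
f=grab_frame("side");cv2.imwrite("pics/s6.png",cv2.resize(f["image"][150:300,240:400,::-1],None,fx=4,fy=4,interpolation=2))
E
```

```text
9.95 [538.7 152.2 326. ] [ 3.1413e+00 -2.7000e-03  1.5661e+00] [-0.23  0.44 -0.12] 0.0024377446196100624
```

View pics/w6.png

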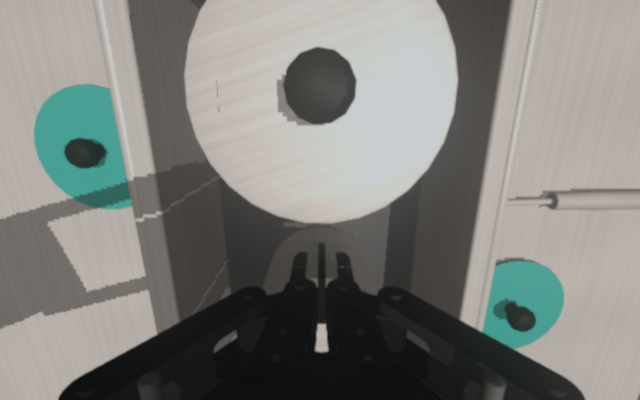

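View pics/s6.png

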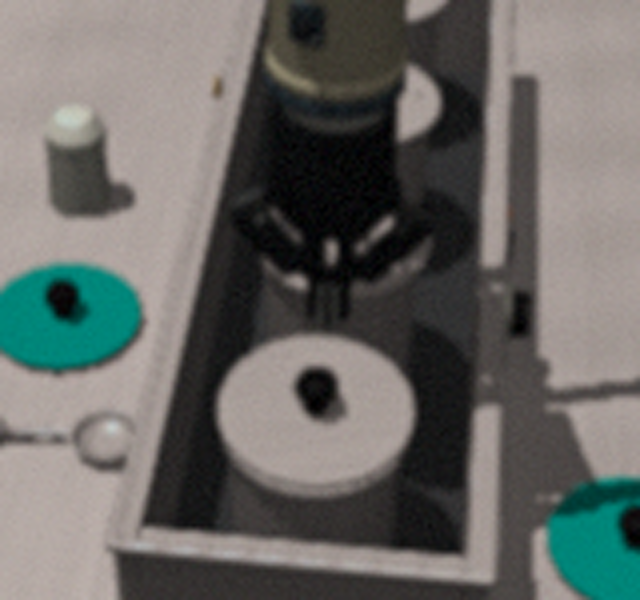

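The fingers are in the gap between lids 1 and 2 and touch nothing. I'll push towards +y in small steps and watch the force.

Emit:
carry_out(
  steps=[
    [[0, 0.006, 0, 0.001, 0], [0, 0.012, 0, 0.001, 0], [0, 0.014, 0, 0.001, 0], [0, 0.015, 0, 0.001, 0], [0, 0.016, 0, 0.001, 0], [0, 0.017, 0, 0.001, 0], [0, 0.018, 0, 0.001, 0]],
  ],
)

```text
clock: 10.75
eef_pos: [538.7, 170.5, 325.2]
tcp_rot: [3.141, -0.003, 1.567]
contact_force: [0.1, -0.8, 0.0]
opening: -0.001
```

```bash
python3 w.py w7
```

```text
10.75 [538.7 170.5 325.2] [ 3.1409e+00 -2.6000e-03  1.5665e+00] [ 0.15 -0.77  0.04] -0.000765505746018577
```

View pics/w7.png

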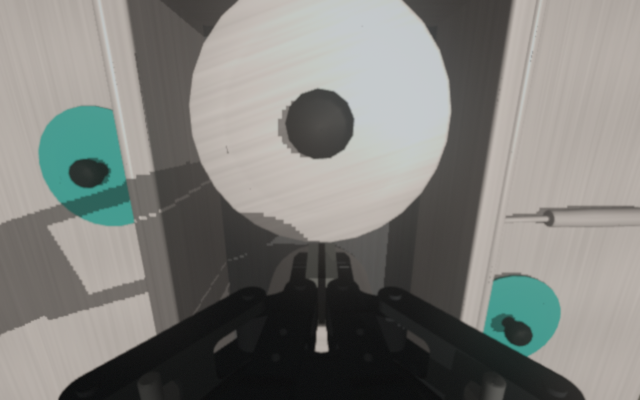

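```bash
python3 - <<'E'
from h import *
f=grab_frame("wrist")
for n,k,l,rr in(("w6",(320,86),(185,85),(458,85)),("w7",(320,123),(190,106),(451,106))):
    s=dict(np.load(n+".npz"));print(n,onplane(f,[k],180,s).round(1),[round(float(np.ptp(onplane(f,[l,rr],z,s)[:,0])),1) for z in (154,157,159)])
f=grab_frame("side");cv2.imwrite("pics/s7.png",cv2.resize(f["image"][150:300,240:400,::-1],None,fx=4,fy=4,interpolation=2))
E
```

```text
w6 [[538.4 238.  180. ]] [121.4, 118.8, 117.1]
w7 [[538.4 243.3 180. ]] [117.6, 115.1, 113.4]
```

View pics/s7.png

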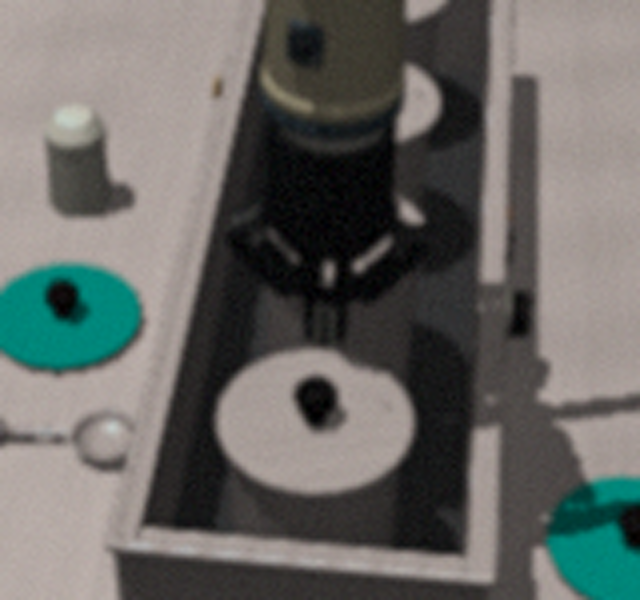

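The crescent is gone and the lid has shrunk in the wrist view, so it has dropped in after about 5 mm. I'll back off, rise, and check it from above.

Emit:
carry_out(
  steps=[
    [[0, -0.009, 0, 0, 0], [0, -0.016, 0, 0, 0], [0, -0.016, 0, -0.04, 0], [0, -0.016, 0, -0.078, 0], [0, 0.012, 0, -0.079, 0], [0, 0.012, 0, -0.079, 0], [0, 0.012, 0, -0.079, 0]],
  ],
)

```text
clock: 11.6
eef_pos: [538.5, 181.9, 404.0]
tcp_rot: [3.141, -0.002, 1.567]
contact_force: [-0.5, -0.1, -0.9]
opening: 0.004
```

```bash
python3 w.py w8; python3 lid.py w8 325 135 140
```

```text
11.6 [538.5 181.9 404. ] [ 3.1412e+00 -2.4000e-03  1.5672e+00] [-0.5  -0.08 -0.93] 0.003947603317675593
ell ((320.9278869628906, 127.59869384765625), (164.4412841796875, 168.29893493652344), 175.88742065429688)
circle [538.3 242.7] R 59.1 resid 0.17
plane ellipse ((538.30419921875, 242.70223999023438), (117.95606994628906, 118.44316101074219), 61.432498931884766)
knob ((320.17242431640625, 136.62069702148438), 19.28117561340332) [318.97844828 137.42564655]
knob@180 [[537.8 243.2 180. ]]
```

View pics/w8_fit.png

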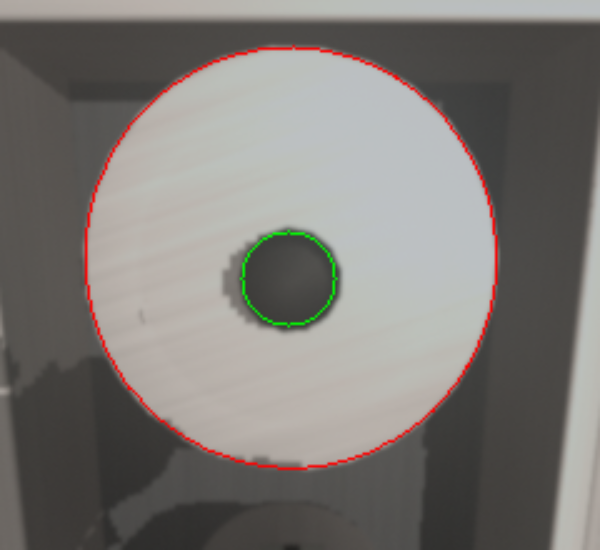

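Lid 1 now fits a clean circle (R 59.1 mm, like seated lid 2) with the knob centred. I'll confirm with a gentle press on the side that was high.

Emit:
carry_out(
  steps=[
    [[0, 0.025, 0, 0.02, 0], [0, 0.025, 0, 0.06, 0], [0, 0.025, 0, 0.07, 0], [0, 0.025, 0, 0.074, 0], [0, 0.025, 0, 0.075, 0], [0, 0.025, 0, 0.076, 0], [0, 0.025, 0, 0.077, 0], [0, 0.025, 0, 0.077, 0]],
  ],
)

```text
clock: 12.5
eef_pos: [538.9, 206.6, 327.5]
tcp_rot: [3.141, -0.003, 1.566]
contact_force: [0.9, -0.8, 1.9]
opening: -0.003
```

Contact came at 327.5, the same height as the seated lids, so lid 1 is fully down. I'll retract clear of everything and take last looks.

Emit:
carry_out(
  steps=[
    [[0, 0, 0, -0.03, 0], [0, 0, 0, -0.08, 0], [0, 0, 0, -0.13, 0], [0, -0.03, -0.05, -0.17, 0], [0, -0.06, -0.1, -0.2, 0], [0, -0.06, -0.14, -0.2, 0], [0, -0.06, -0.14, -0.2, 0], [0, -0.06, -0.14, -0.2, 0]],
  ],
)

```text
clock: 13.3
eef_pos: [396.0, 146.0, 529.0]
tcp_rot: [3.138, -0.004, 1.566]
contact_force: [1.0, -0.1, 0.6]
opening: -0.003
```

```bash
python3 - <<'E'
from h import *
print({k:r.sense()[k] for k in("clock","eef_pos","contact_force")})
f=grab_frame("scene");cv2.imwrite("pics/e1.png",cv2.resize(f["image"][130:300,140:470,::-1],None,fx=2.4,fy=2.4,interpolation=2))
f=grab_frame("side");cv2.imwrite("pics/e2.png",f["image"][...,::-1])
E
```

```text
{'clock': 13.3, 'eef_pos': array([396.04195569, 146.01613573, 529.00800288]), 'contact_force': array([ 0.95258262, -0.13408293,  0.571609  ])}
```

View pics/e1.png

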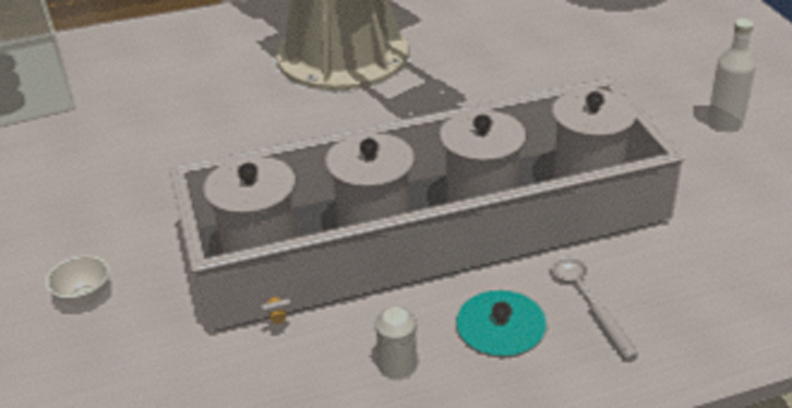

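View pics/e2.png

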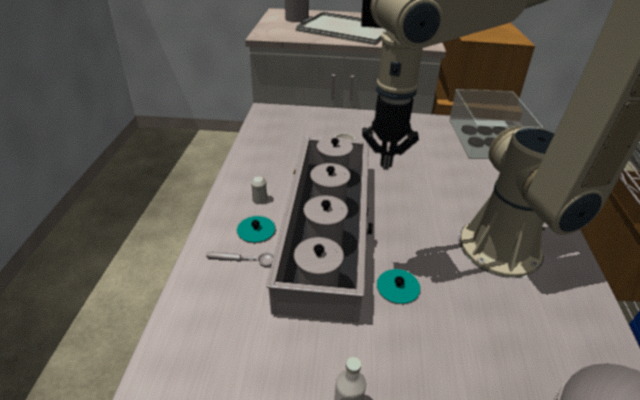

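All four lids look level. The bottle, shaker, bowl and spoon, and the turquoise discs, are where they started, and the arm is clear.

```bash
python3 -c "
from rig import workorder
print(workorder.sign_off())"
```

```text
the job is handed in; nothing more can be done
None
```

Lid 1, the leftmost, was the loose one. It is now seated, and I handed the job in at about 13.3 s of the 58 s allowed.

- **Finding it:** I pressed lids 1 to 4 in order from the left. Lids 2, 3 and 4 were solid, with contact at TCP z of 327.4 to 327.5 mm. Lid 1 stopped the fingers about 4.6 mm higher on its −y side, and its pot's rim showed on the +y side.
- **Seating it:** I pushed lid 1's edge towards +y with closed fingers, and it dropped in after about 5 mm.
- **Last checks:** A gentle second press on lid 1 met it at 327.5 mm, the same height as the seated lids. The rim crescent is gone, its outline is a clean circle with the knob centred, and the bystanders look unmoved.
- **What differed:** The first press on lid 1 was harder than intended, with about 55 N down and 20 N sideways at the wrist. That side did not dip to level as the description said it would, so I identified the lid by its height and the exposed rim.

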